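# Mesh a splined pinion in a gearbox hub and hold it home against its spring

### The job

Lift the toothed steel pinion out of the wooden stand by its square brass boss, set its cross-shaped stem in the hub on top of the blue gearbox, turning it until the splines mesh, and push it down until the toothed disc sits fully home on the hub. A spring in the socket pushes it back out, so finish while still gripping the pinion and pressing it home; do not let go. Leave the screw jar, tape measure, hole saw and glue bottle standing where they are.

Things in the scene. Friction and masses are not known exactly. Their poses are not given: they have to be found in the camera images.
- pinion: loose pinion, 0.25 kg, upright in the stand. Origin: centre of the underside of its dark toothed disc (60 mm wide, 12 thick); z up. On the disc (z 12 to 46 mm) a square brass boss, 24 x 24 mm, sides along x and y: grip it here. Below, a steel stem of plus-sign section, arms along x and y, 30 mm tip to tip, 9 wide. A quarter turn makes no difference
- stem_foot (a point): centre of the lower end of the pinion's stem, 26 mm below the underside of the disc. The stem's last 4 mm are a thinner lead-in, 27 mm tip to tip with arms 6 mm wide
- hub_mouth (a point): centre of the steel hub's flat top (60 mm wide), 85 mm above the bench; z up, x and y along the arms of its plus-shaped socket (arms 11 mm wide, bore 32 mm: 1 mm free round the stem). A quarter turn makes no difference. At home the pinion's disc rests on this face. The hub turns only against about 1 N m
- ejector (a joint): brass spring pin (10 mm thick) in the middle of the socket, its top 16 mm below the hub's top: metres pressed down, 0 at rest, about 0.010 with the pinion home. It resists with 4 N at first and 8 N at home, more than the pinion's weight: let go and the pinion rises several mm
- gearbox: the blue gear reducer, screwed to the bench: 124 x 110 mm feet, blue housing 104 x 90 mm up to 52 mm, hub on top up to 85 mm, grey motor lying along +x up to 130 mm from the centre, 60 mm high. Origin: on the bench under the hub's axis
- stand: fixed wooden block 94 x 94 x 44 mm with a vertical round hole (37 mm) in its middle, in which the pinion's stem stands, the disc resting on the top. Origin: centre of its underside
- screw_jar: bystander: clear jar of screws with a red lid, 63 mm wide, 79 mm tall; origin at the centre of its underside
- tape_measure: bystander: dark tape measure, 36 x 88 x 68 mm; origin at the centre of its underside
- hole_saw: bystander: dark red hole saw, 44 mm wide, 55 mm tall; origin at the centre of its underside
- glue_bottle: bystander: white glue bottle with a red tip, 44 x 66 x 182 mm; origin at the centre of its underside
There are look-alikes about, which are no part of the job. Several things look just like the stand: the one meant starts farthest to the robot's left.

How it is judged (in metres and radians):
On the way, in this order (a step that is already met when the one before it is completed fails the run):
1. the pinion has been lifted clear of the stand, held by the fingers (height (world z) of stem_foot above 0.05 m and contact force between pinion and the fingers above 1 N and contact force between pinion and stand below 0.1 N and horizontal distance between pinion and hub_mouth above 0.06 m), for 0.1 s.
2. the stem has entered the hub with its splines meshed (at least 8 mm deep) (horizontal distance between pinion and hub_mouth below 0.004 m and angle between pinion's own z axis and vertical below 0.08 rad and (angle between the x axis of pinion and the x axis of hub_mouth, either way round below 0.15 rad or angle between the x axis of pinion and the y axis of hub_mouth, either way round below 0.15 rad) and z of stem_foot in the frame of hub_mouth below -0.008 m), for 0.1 s.
At the end, for the whole second after the job is handed in: Pinion meshed in the hub (axis within 4 mm and 0.08 rad, splines within 0.15 rad), disc within 2 mm of the hub's face, spring pin pressed 7.5 mm or more, at rest, the fingers still holding and pressing it; the four bystanders within 30 mm of where they stood (horizontal distance between pinion and hub_mouth below 0.004 m and angle between pinion's own z axis and vertical below 0.08 rad and (angle between the x axis of pinion and the x axis of hub_mouth, either way round below 0.15 rad or angle between the x axis of pinion and the y axis of hub_mouth, either way round below 0.15 rad) and z of pinion in the frame of hub_mouth below 0.002 m and value of joint ejector above 0.0075 m and contact force between pinion and the fingers above 1.5 N and contact force between pinion and hub above 2 N and linear speed of pinion below 0.02 m/s and distance of each of screw_jar, tape_measure, hole_saw, glue_bottle from where it was at the start of the episode below 0.03 m); the arm keeps its last pose, push and grip.
It fails at once if a bystander was moved by more than 30 mm or tipped (distance of any of screw_jar, tape_measure, hole_saw, glue_bottle from where it was at the start of the episode above 0.03 m or angle between any of screw_jar, tape_measure, hole_saw, glue_bottle's own z axis and vertical above 0.5 rad).
It also fails if it takes over 38 s, if anything falls off the work surface, if the arm or the gripper's body presses on something with over 40 N, if the wrist force passes 120 N, or if a joint passes its speed limit or range.

### The arm

A 7-joint arm with a two-finger parallel gripper is mounted at the origin on a cart in front of the work surface, level with it; the furniture and walls round the work are solid. World frame = base frame: x ahead of the robot, y to its left, z up, the work surface at z = 0. Lengths are in mm, angles in rad, forces in N, time in s.
With the tool pointing down it reaches from about 400 to 875 mm from the base axis. Payload 19.3 kg.
Tool frame: the origin (TCP) lies at the very end of the fingers, on their centre line; the grasp point (between the pads) lies 19 mm behind it (grip_point_offset is the z of the grasp point in the tool frame, in mm); z points along the fingers, y is the line along which they close (so a half turn about z gives the same grasp; the last joint's range is limited). The gripper opens to 85 mm and grips with 20 to 120 N. Pads are 22 mm wide; open, the fingers measure 114 mm over their backs; the gripper's body (76 mm by 85 mm) begins 54 mm behind the grasp point. The pads swing forward as they close: fully open they stand 13 mm farther back than shut.
Start: joints at [1.087, 0.521, -0.036, 1.599, 0.021, 1.021, -0.113], TCP at [251.279, -572.253, 231.291] pointing down, gripper open.
Joint ranges: [-2.91, 2.91], [-0.3, 2.13], [-1.5, 1.42], [0.17, 2.43], [-1.26, 4.41], [0.16, 1.93], [-2.52, 2.52]. Speed limits (rad/s): [1.89, 1.89, 2.39, 2.39, 3.01, 3.01, 3.01].

### API

Orientations are given as a 3x3 rotation matrix whose columns are the frame's x, y, z axes.
In Python, from workcell import movep, movel, goto_joints, open_gripper, clamp, wait, inverse_kinematics, read_state, camera, PlanningError, finish_job, grip_point_offset gives the robot as it stands. Calls block until the motion is done:
- movep(position, orientation): joint-space move of the TCP to a pose.
- movel(position, frame=None, max_speed=150, guard=None): straight line of the TCP; frame=None keeps the orientation; max_speed is the mean speed in mm/s. With guard (N) it stops when the force on the tool has changed by that much, and returns True; else False.
- goto_joints(angles): joint-space move.
- open_gripper() and clamp(): open the fingers fully, or close them until they stop; the grip force is fixed at half the most.
- wait(seconds).
- inverse_kinematics(position, orientation): joint angles nearest the present ones, or None.
- read_state(): the state.
- camera(name): name is "side" or "top"; returns a dict with "image" (480x640x3 uint8, blue, green, red), "range_z" (480x640 float32, mm along the optical axis (not along the pixel's ray), 0 where there is no reading), "fx", "fy", "cx", "cy" (pixels), "dist_coeffs" ([k1, k2, p1, p2, k3] as OpenCV has them; the pictures are not rectified), "cam_to_world" (4x4, takes a point from camera to world coordinates). Camera axes: x right, y up, looking along -z (the intrinsics and any distortion apply to the point x, -y, -z); pixel columns grow to the right and rows downward; lengths in mm; the calibration is good to about 2 mm. A picture is of the moment at which its call begins.
A pose or a line that the arm cannot do raises PlanningError and nothing moves.
- finish_job(): hands the job in; it is judged then, once.
The state is a dict: "time": time; "qpos": joint angles; "qvel": joint speeds; "joint_efforts": joint torques, N m; "eef_pos": TCP position; "tool_rot": TCP orientation; "ft_force": force on the tool from outside, world axes, zero at the start; "torque": the same for the moment, N m; "finger_gap": finger opening in mm; "gripper_force": force on a finger pad.
Only numpy, scipy, OpenCV 4.12 (cv2) and the standard library are available. Lean on these libraries where they do the work, as an engineer would, in place of code of your own. Each camera call takes 0.05 s, during which the arm holds its last target. There are 200 camera calls.

## Working session

There is one attempt and no reset: what is moved stays moved. The work goes in short steps, each a Python script; the robot and the scene stay as the last script left them, time stands still between calls to the robot, and variables do not carry over. Pictures are saved under pics/ and viewed, at most 10 in all, crops included, and the job is handed in when it is done.

```bash
mkdir -p pics; ls; python3 - <<'E'
from workcell import *
import cv2,pickle
for n in("side","top"):
    c=camera(n); pickle.dump(c,open(n+".pkl","wb")); cv2.imwrite(f"pics/{n}0.png",c["image"])
    print(n,c["fx"],c["cx"],c["cy"],c["dist_coeffs"],c["cam_to_world"])
print(read_state(),grip_point_offset)
E
```

```text
pics
side 493.78769651429195 324.67707222037836 247.16910908217963 [-0.08590703  0.          0.          0.          0.        ] [[ 9.87894589e-01  5.19291237e-02 -1.46176769e-01  3.73024743e+02]
 [-1.53419763e-01  4.66464191e-01 -8.71133477e-01 -1.31345444e+03]
 [ 2.29490302e-02  8.83014453e-01  4.68784404e-01  7.36343795e+02]
 [ 0.00000000e+00  0.00000000e+00  0.00000000e+00  1.00000000e+00]]
top 591.8132555764182 323.6557642349161 245.3872882788962 [-0.08922554  0.          0.          0.          0.        ] [[ 2.64560250e-02  9.88959311e-01 -1.45806583e-01  3.32436225e+02]
 [-9.99634042e-01  2.69962639e-02  1.72737978e-03 -1.07608974e+02]
 [ 5.64454129e-03  1.45707524e-01  9.89311607e-01  1.54944171e+03]
 [ 0.00000000e+00  0.00000000e+00  0.00000000e+00  1.00000000e+00]]
{'time': 0.1, 'qpos': array([ 1.08678703,  0.52194003, -0.03632136,  1.59991998,  0.02120221,
        1.02111301, -0.11282738]), 'qvel': array([ 0.00280901, -0.00173141, -0.00086221,  0.00024563, -0.00152615,
        0.00217057,  0.00074883]), 'joint_efforts': array([ 4.60661104e-03, -9.28492856e+01,  1.98511139e+00, -3.70528901e+01,
        1.82570581e-02,  5.46864088e-03, -1.89249349e-04]), 'eef_pos': array([ 251.16177225, -571.99663235,  230.80342837]), 'tool_rot': array([[ 9.15613039e-01,  4.02060375e-01, -4.67051121e-04],
       [ 4.02060639e-01, -9.15612620e-01,  8.78952432e-04],
       [-7.42459559e-05, -9.92563179e-04, -9.99999505e-01]]), 'ft_force': array([-0.49070175,  0.71785875, -0.31076641]), 'torque': array([-0.01004007, -0.01370997, -0.04114223]), 'gripper_force': 0.0, 'finger_gap': 85.59985222137978} -18.700000000000003
```

View pics/top0.png

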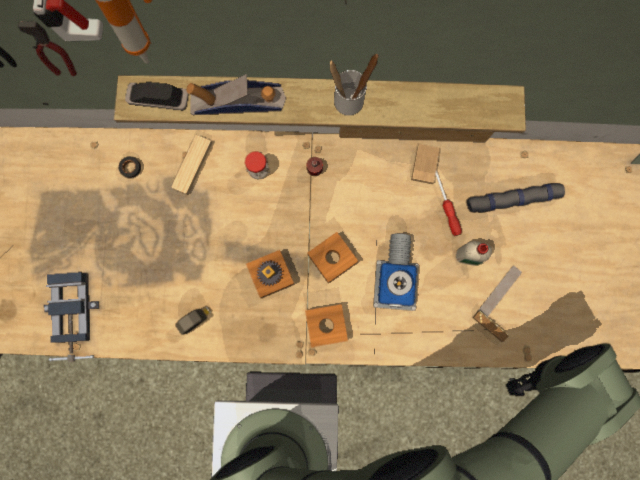

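View pics/side0.png

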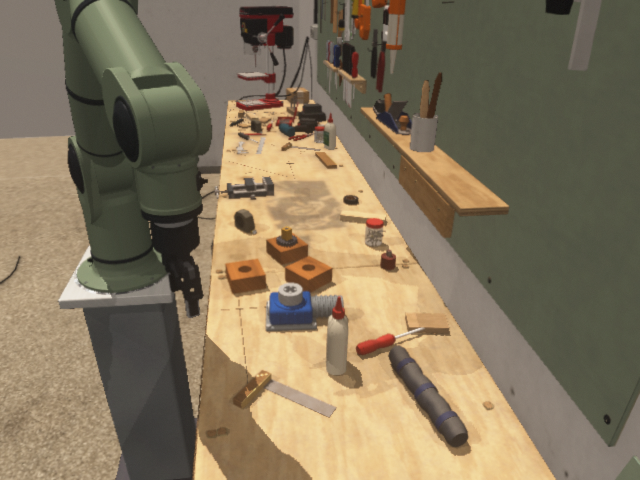

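The top view shows three stand-like blocks: (270,271) holds the pinion, while (333,257) and (327,324) are empty. The pinion's stand is the leftmost, so it's the one meant. The hub is at (399,284), and the bystanders are the jar (256,163), hole saw (315,166), tape measure (192,319) and glue bottle (476,251). Next is a close crop of the pinion and hub.

```bash
cat > h.py <<'E'
import cv2,numpy as np
def px2w(c,u,v,z):
    K=np.array([[c["fx"],0,c["cx"]],[0,c["fy"],c["cy"]],[0,0,1]])
    p=cv2.undistortPoints(np.array([[[u,v]]],float),K,np.array(c["dist_coeffs"]))[0,0]
    M=c["cam_to_world"]; d=M[:3,:3]@[p[0],-p[1],-1]; o=M[:3,3]
    return o+d*(z-o[2])/d[2]
def w2px(c,P):
    K=np.array([[c["fx"],0,c["cx"]],[0,c["fy"],c["cy"]],[0,0,1]])
    M=c["cam_to_world"]; q=(np.asarray(P,float)-M[:3,3])@M[:3,:3]
    q=q*[1,-1,-1]
    return cv2.projectPoints(q.reshape(-1,1,3),np.zeros(3),np.zeros(3),K,np.array(c["dist_coeffs"]))[0][:,0]
def crop(c,u,v,s,n):
    a=c["image"][v-s:v+s,u-s:u+s]; return cv2.resize(a,(n,n),interpolation=cv2.INTER_CUBIC)
E
python3 - <<'E'
import pickle,cv2,numpy as np
from h import *
c=pickle.load(open("top.pkl","rb"))
cv2.imwrite("pics/crop.png",np.hstack([crop(c,270,271,25,400),crop(c,399,284,25,400)]))
for n,u,v,z in[("boss",269,271,90),("hub",399,284,85),("boss d",0,0,0)][:2]: print(n,px2w(c,u,v,z).round(1),1549-c["range_z"][v-3:v+4:3,u-3:u+4:3])
E
```

```text
boss [479.7  23.5  90. ] [[82.7655   80.388794 50.951782]
 [89.50708  85.08899  86.28381 ]
 [90.13208  88.01416  79.13196 ]]
hub [ 456.5 -299.8   85. ] [[53.84729  51.299683 52.645752]
 [53.330933 66.22839  57.960938]
 [51.632935 82.29321  56.003418]]
```

View pics/crop.png

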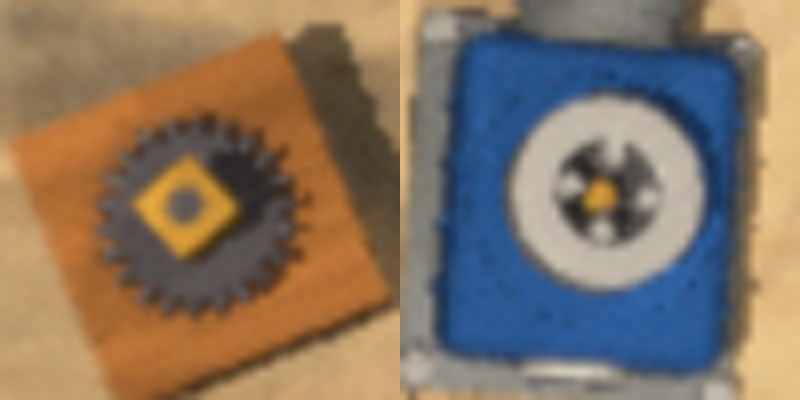

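The left crop shows the boss on the disc, a diamond with corners at about (190,150), (133,205), (242,208) and (187,262), centred near (188,206). The right crop shows the hub centred at (607,193). The bright solid lobes lie on the image axes, so the socket arms are roughly diagonal. Next I'll get yaw and position numbers from both cameras.

```bash
cat >> h.py <<'E'
def hubphase(c,ctr,z=85,rr=(10,14)):
    g=cv2.cvtColor(c["image"],cv2.COLOR_BGR2GRAY).astype(np.float32)
    th=np.radians(np.arange(0,360,2)); prof=0
    for r in np.linspace(*rr,9):
        p=w2px(c,np.c_[ctr[0]+r*np.cos(th),ctr[1]+r*np.sin(th),0*th+z]).astype(np.float32)
        prof=prof+cv2.remap(g,p[:,0],p[:,1],cv2.INTER_CUBIC)
    prof/=9
    F=(prof*np.exp(-4j*th)).mean()   # bright at -angle(F)... 
    # prof ~ cos(4(th-b)) -> F ~ e^{-4jb}; arms (dark) 45deg off
    b=-np.degrees(np.angle(F))/4
    return ((b+45)%90), abs(F)/prof.std(), prof[::5].round()
E
python3 - <<'E'
import pickle,cv2,numpy as np
from h import *
T=pickle.load(open("top.pkl","rb"));S=pickle.load(open("side.pkl","rb"))
f=lambda x,y,ou,ov:((x+.5)/8-.5+ou,(y+.5)/8-.5+ov)
cs=np.array([px2w(T,*f(x,y,245,246),90) for x,y in[(190,150),(133,205),(187,262),(242,208)]])
print(cs.round(1),cs.mean(0)); 
for i in range(4):
    d=cs[(i+1)%4]-cs[i];print(np.hypot(*d[:2]),np.degrees(np.arctan2(d[1],d[0]))%90)
# disc centre (top z 56)
print("disc",px2w(T,*f(200,215,245,246),56))
h=px2w(T,*f(607-400,193,374,259),85);print("hub",h)
for dx in(-1,0,1):
  for dy in(-1,0,1):print(dx,dy,hubphase(T,h+[dx,dy,0])[:2])
print(hubphase(T,h)[2])
for n,p in[("hub",h),("boss",cs.mean(0))]:print("side",n,w2px(S,p))
print("bottle",px2w(T,483,247,180))
u,v=[int(round(a)) for a in w2px(S,h)[0]];a=crop(S,u,v,25,400);U,V=[int(round(q)) for q in w2px(S,cs.mean(0))[0]]
print(u,v,U,V)
cv2.imwrite("pics/crop2.png",np.hstack([a,crop(S,U,V,25,400)]))
E
```

```text
[[496.3  25.9  90. ]
 [478.7  42.9  90. ]
 [461.5  25.4  90. ]
 [478.7   9.1  90. ]] [478.80163617  25.82288136  90.        ]
24.48088901463129 46.03821474272135
24.514175399919377 45.34202601287947
23.779143723749563 46.45639860895265
24.35935524159322 43.68488800252228
disc [479.52008869  25.01371589  56.        ]
hub [ 459.76617412 -300.85823402   85.        ]
-1 -1 (np.float64(4.2202667698137475), np.float64(8.852017000573313e-17))
-1 0 (np.float64(3.428626262755408), np.float64(9.366471888563967e-17))
-1 1 (np.float64(4.332989371764633), np.float64(9.932958455985749e-17))
0 -1 (np.float64(3.8480543699643945), np.float64(9.018309783746943e-17))
0 0 (np.float64(4.608737205730499), np.float64(8.69499862744881e-17))
0 1 (np.float64(4.101189988290443), np.float64(9.214687855834722e-17))
1 -1 (np.float64(3.2486541979791284), np.float64(9.369522431813063e-17))
1 0 (np.float64(3.5707585017779166), np.float64(8.62022102893539e-17))
1 1 (np.float64(4.503778220056354), np.float64(9.064822092614171e-17))
[[153.]
 [114.]
 [ 86.]
 [ 66.]
 [ 44.]
 [ 54.]
 [105.]
 [157.]
 [175.]
 [146.]
 [ 89.]
 [ 51.]
 [ 48.]
 [ 52.]
 [ 57.]
 [ 90.]
 [143.]
 [174.]
 [160.]
 [111.]
 [ 63.]
 [ 63.]
 [ 66.]
 [ 76.]
 [ 95.]
 [134.]
 [169.]
 [164.]
 [124.]
 [ 94.]
 [ 83.]
 [ 81.]
 [ 80.]
 [ 98.]
 [149.]
 [174.]]
side hub [[289.90008505 287.574432  ]]
side boss [[286.19813677 227.40372507]]
bottle [ 540.67518645 -485.55841928  180.        ]
290 288 286 227
```

View pics/crop2.png

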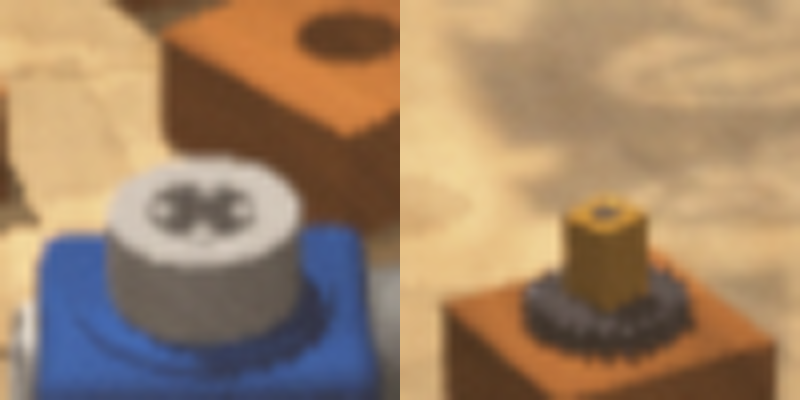

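The side crop shows the hub top at (203,210), predicted (203,201), and the boss top at (607,213), predicted (606,207). Both sit about 1 px low, so that's a common camera bias and the relative positions agree. I'll fix the phase calculation and plan the approach.

```bash
sed -i 's/cv2.INTER_CUBIC)$/cv2.INTER_CUBIC).ravel()/' h.py; grep -n ravel h.py; cat >> h.py <<'E'
def R(yaw):  # tool z down, tool y at angle yaw (deg)
    a=np.radians(yaw); y=np.array([np.cos(a),np.sin(a),0]); z=np.array([0,0,-1.]); return np.c_[np.cross(y,z),y,z]
E
python3 - <<'E'
import pickle
from h import *
from workcell import *
T=pickle.load(open("top.pkl","rb"));S=pickle.load(open("side.pkl","rb"))
h=np.array([459.8,-300.9,85])
for rr in((9,12),(10,14),(12,15)):print(hubphase(T,h,rr=rr)[:2],hubphase(T,h+[1,1,0],rr=rr)[:2],hubphase(T,h+[1,-1,0],rr=rr)[:2],hubphase(S,px2w(S,290,288.7,85),rr=rr)[:2])
for y in(45,135,-45,-135):
  for n,p in(("p",[478.8,25.8,150]),("h",[459.8,-300.9,160])):
    q=inverse_kinematics(p,R(y-(9 if n=="h" else 0)));print(y,n,None if q is None else np.round(q,2))
# bring arm: rise, then over the pinion
s=read_state();movel([251,-572,330])
movep([478.8,25.8,160],R(min((45,-45),key=lambda y:abs(inverse_kinematics([478.8,25.8,160],R(y))[6]) if inverse_kinematics([478.8,25.8,160],R(y)) is not None else 9)))
s=read_state();print(s["time"],s["eef_pos"],s["tool_rot"][:,1],s["qpos"],s["ft_force"])
E
```

```text
13:    a=c["image"][v-s:v+s,u-s:u+s]; return cv2.resize(a,(n,n),interpolation=cv2.INTER_CUBIC).ravel()
19:        prof=prof+cv2.remap(g,p[:,0],p[:,1],cv2.INTER_CUBIC).ravel()
(np.float64(35.957423274132964), np.float64(0.6675475172935913)) (np.float64(36.550271687285196), np.float64(0.6319182510937654)) (np.float64(36.627498565731145), np.float64(0.5991312058358801)) (np.float64(36.711516986995925), np.float64(0.6733952758278879))
(np.float64(36.51662640238719), np.float64(0.6651910543747129)) (np.float64(37.09226451691475), np.float64(0.6486744704412998)) (np.float64(36.83017630641989), np.float64(0.618992231697932)) (np.float64(37.00828882774563), np.float64(0.6707826561921767))
(np.float64(37.21143658069708), np.float64(0.6553619770344898)) (np.float64(37.60393633934432), np.float64(0.6385512483639918)) (np.float64(37.33751240022565), np.float64(0.6007224279360096)) (np.float64(37.253454655616366), np.float64(0.6540314176514209))
45 p [ 0.36  0.49 -0.69  2.03  0.44  0.78  0.19]
45 h [ 0.83  0.53 -0.5   1.85  0.33  0.84  0.8 ]
135 p [ 0.71  0.75 -1.27  2.01  0.84  1.06  1.39]
135 h [ 1.29  0.84 -1.28  1.83  0.88  1.18  1.91]
-45 p [ 0.14  0.43 -0.4   2.04  0.25  0.72 -1.21]
-45 h [ 0.58  0.49 -0.15  1.86  0.1   0.79 -0.56]
-135 p [-0.21  0.41  0.04  2.05 -0.03  0.68 -2.51]
-135 h [ 0.31  0.5   0.22  1.88 -0.15  0.78 -1.9 ]
3.2667 [479.07001909  24.93540131 160.07666801] [ 7.08413406e-01  7.05797726e-01 -1.23972940e-04] [ 0.36348939  0.47051511 -0.69810809  2.01686038  0.41956979  0.79845139
  0.20315884] [-0.11850629 -0.49758114 -1.36660907]
```

Both cameras agree on socket arms at about 37°. Next I'll clamp at 45° to centre the pinion on one axis, re-grip at −45° to centre the other, and then lift.

```bash
sed -i '13s/.ravel()//' h.py; python3 - <<'E'
from h import *
from workcell import *
def p(t):
    s=read_state();print(t,round(s["time"],2),s["eef_pos"].round(2),s["tool_rot"][:2,1].round(4),"gap",round(s["finger_gap"],1),round(s["gripper_force"],1),s["ft_force"].round(1))
P=[478.8,25.8]
print(movel(P+[61],R(45),guard=15)); p("down"); clamp(); p("c1")
open_gripper(); movel(P+[112]); movep(P+[112],R(-45)); p("turn")
print(movel(P+[61],R(-45),guard=15)); p("down"); clamp(); p("c2")
movel(P+[160],R(-45)); p("lift")
E
```

```text
False
down 4.08 [479.15  25.9   61.58] [0.7071 0.7071] gap 85.2 0.0 [ 0.7 -0.4  0.1]
c1 4.69 [478.95  25.73  61.43] [0.7073 0.7069] gap 23.3 57.7 [-3.  -0.6 10.6]
turn 7.03 [478.57  25.81 111.63] [ 0.7085 -0.7057] gap 85.4 0.0 [-0.3 -0.4  0. ]
False
down 7.52 [478.73  25.82  61.13] [ 0.7075 -0.7067] gap 85.3 0.0 [-0.4 -0.2  0.3]
c2 8.11 [478.99  25.8   61.47] [ 0.7071 -0.7071] gap 22.9 59.0 [-2.1  0.1 10.7]
lift 8.92 [478.37  25.71 159.28] [ 0.7071 -0.7071] gap 23.3 58.8 [-0.6  1.  -3.4]
```

```bash
python3 - <<'E'
from h import *
from workcell import *
import pickle
wait(0.15)
H=[459.8,-300.9]
movep(H+[160],R(-53.1)); movel(H+[140],R(-53.1),max_speed=80); wait(.2)
s=read_state();print(s["time"],s["eef_pos"],s["tool_rot"],s["ft_force"])
c=camera("side");pickle.dump(c,open("side1.pkl","wb"))
t=camera("top");pickle.dump(t,open("top1.pkl","wb"))
e=s["eef_pos"]
for d in(17.4,43.4):print(w2px(c,e-[0,0,d]))
cv2.imwrite("pics/s1.png",np.hstack([crop(c,290,280,25,400),crop(t,399,284,40,400)]))
E
```

```text
10.9083 [ 460.03057481 -300.90245075  140.35105425] [[ 7.99594681e-01  6.00539872e-01  4.56812777e-04]
 [ 6.00540010e-01 -7.99594664e-01 -2.64193065e-04]
 [ 2.06606589e-04  4.85581719e-04 -9.99999861e-01]] [-0.00292407  0.32588226 -2.07468758]
[[289.84091577 274.21232368]]
[[289.95693942 283.41296035]]
```

View pics/s1.png

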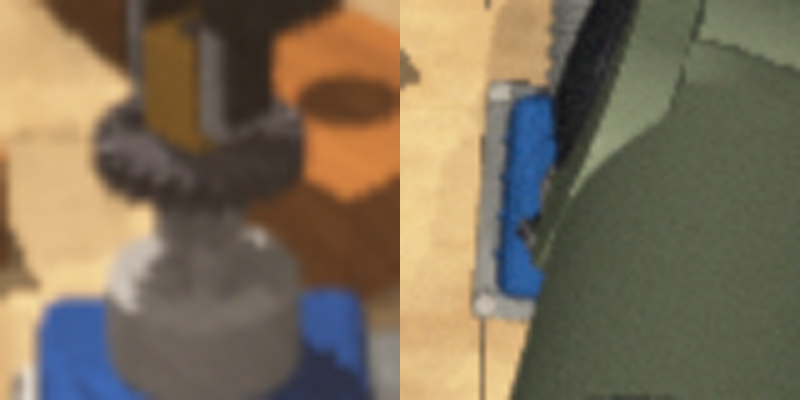

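In the side crop the disc centre is at column 199.5 and the hub at 204, so the pinion is about 1 mm too far in −x and sits right above the hub. The arm hides it in the top view. I'll shift +0.8 mm in x and make a guarded descent. Contact with the hub face is expected at TCP z≈128, and with the spring pin at ≈112.

```bash
python3 - <<'E'
from h import *
from workcell import *
def p(t):
    s=read_state();print(t,round(s["time"],2),s["eef_pos"].round(2),s["ft_force"].round(1),s["torque"].round(2),round(s["finger_gap"],1))
H=[460.6,-300.9]
movel(H+[134],R(-53.1),max_speed=60);p("a")
print(movel(H+[119],max_speed=25,guard=7));p("b")
E
```

```text
a 11.26 [ 460.4  -300.77  133.57] [-0.1 -0.3 -2.9] [-0.02 -0.    0.02] 22.4
True
b 11.72 [ 460.52 -301.25  122.65] [ 2.7 -3.4 -5.3] [-1.06 -0.56  0.  ] 22.9
```

```bash
python3 - <<'E'
from h import *
from workcell import *
def p(t):
    s=read_state();print(t,round(s["time"],2),s["eef_pos"].round(2),s["ft_force"].round(1),s["torque"].round(2),round(s["finger_gap"],1));return s
wait(.2);p("rest")
print(movel([460.9,-301.4,122],R(-53.1),max_speed=25,guard=15));wait(.15);p("shift")
print(movel([460.9,-301.4,114],max_speed=25,guard=12));wait(.15);p("down")
E
```

```text
rest 11.93 [ 460.48 -301.16  123.11] [ 2.5 -3.7 -5.7] [-1.28 -0.58  0.02] 23.0
False
shift 12.32 [ 460.78 -301.39  121.96] [ 0.4 -3.5 -4.7] [-0.78  0.   -0.02] 23.3
False
down 12.94 [ 460.81 -301.46  113.84] [ 0.4 -5.8 -6.4] [-1.33 -0.13  0.04] 23.2
```

```bash
python3 - <<'E'
from h import *
from workcell import *
def p(t):
    s=read_state();print(t,round(s["time"],2),s["eef_pos"].round(2),s["ft_force"].round(1),s["torque"].round(2),round(s["finger_gap"],1));return s
X=[460.9,-302.2]
movel(X+[113],R(-53.1),max_speed=25,guard=20);wait(.15);p("shift")
for z in(108,104,102):
    g=movel(X+[z],max_speed=20,guard=20);wait(.1);p((z,g))
    if g: break
E
```

```text
shift 13.34 [ 460.91 -301.92  112.99] [ 0.1 -0.1 -2.7] [-0.1   0.02  0.02] 22.6
(108, False) 13.84 [ 460.97 -302.08  108.08] [-0.8  1.6  2.4] [0.41 0.02 0.  ] 23.3
(104, False) 14.29 [ 460.96 -302.14  104.03] [0.1 2.5 4.5] [ 0.58 -0.07 -0.04] 22.8
(102, False) 14.64 [ 461.07 -302.2   102.48] [-1.9  4.  14.8] [ 0.88  0.47 -0.02] 23.0
```

```bash
python3 - <<'E'
from h import *
from workcell import *
def p(t):
    s=read_state();print(t,round(s["time"],2),s["eef_pos"].round(2),s["ft_force"].round(1),s["torque"].round(2),s["tool_rot"][:,2].round(3));return s
for z in(101.6,101.2,100.8):
    g=movel([461,-302.1,z],R(-53.1),max_speed=20,guard=25);wait(.3);s=p((z,g))
    if s["ft_force"][2]>25: break
c=camera("side");cv2.imwrite("pics/s2.png",crop(c,290,280,30,600))
E
```

```text
(101.6, False) 15.19 [ 461.07 -302.21  102.45] [-4.2  4.8 21.4] [1.13 1.08 0.01] [ 0. -0. -1.]
(101.2, False) 15.74 [ 461.13 -302.18  102.42] [-6.5  6.3 29.3] [ 1.4   1.58 -0.02] [ 0.001 -0.001 -1.   ]
```

View pics/s2.png

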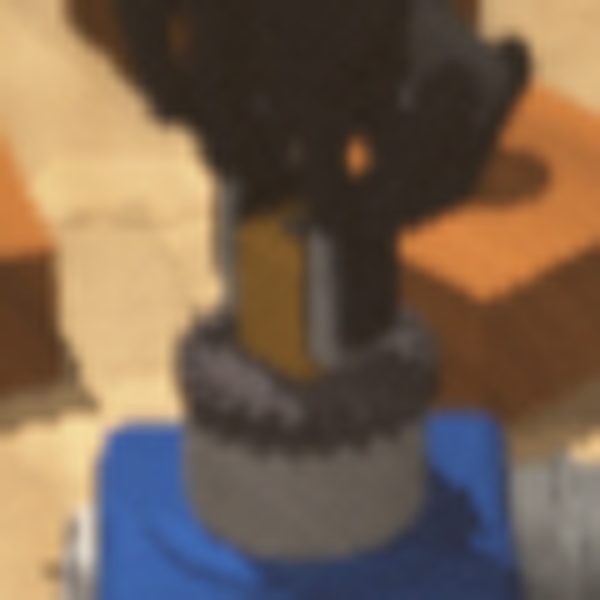

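The picture shows the disc flush on the hub, with its lower rim at about (300,445) and no gap. The TCP holds at 102.4, the height expected at home, while pressing with about 29 N. I'm handing it in.

```bash
python3 -c "
from workcell import *
print(finish_job())"
```

```text
the job is handed in; nothing more can be done
None
```

The pinion is meshed in the gearbox hub with its disc fully home, and I handed the job in with the gripper still holding it and pressing down at about 29 N, at about 16 s on the robot's clock; the result of the judging was not shown, and I did not re-measure the four bystanders at the end.

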